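# Fit the handwheel to the slab roller

## Task

Fit the loose red handwheel onto the leaning splined drive shaft of the blue slab roller: set its hub over the shaft tip along the shaft's lean, rock it round under light pressure until the teeth mesh, push it fully home against the brass collar and let go. Leave the grey fired pot standing where it is.

Things in the scene. Friction and masses are not known exactly. Their poses are not given: they have to be found in the camera images.
- handwheel: Loose red handwheel, 158 mm across, 0.4-0.8 kg, standing hub down, any yaw. Origin: centre of the hub's open lower face; z = wheel axis, from mouth to nave. z 0-56 mm: dark hub, 58 mm outside. z 51-65 mm: rim and four spokes (at 45, 135.. deg), 58 mm hub disc up to 63 mm. z 63-109 mm: bare square aluminium nave to grip, 36 x 36 mm, flats facing x and y.
- nave (a point): Point on the handwheel's axis in the middle of the square nave, 86 mm above the hub's lower face.
- bore (a point): Centre of the mouth of the hub's splined blind bore (same point as the handwheel's origin). Bore 55 mm deep, 38 mm across the tooth roots; six full-length teeth 6 mm wide, tips on a 25 mm circle, centred 30, 90, 150.. deg from the wheel's x axis.
- slab_roller: Fixed blue bench slab roller, turned up to 0.3 rad. Origin: on the table under the gearbox (about 150 x 120 mm, up to 150 mm high). Rollers with end posts and screw knobs (196 mm high, 90 mm wide about x = 20 mm) span y = -67 to -421 mm; plywood bed, top 94 mm high: x = -90 to 270, y = -99 to -389 mm. Its shaft leans 30 deg from vertical to its -x side, towards the robot.
- collar: Fixed brass collar at the foot of the splined shaft, 62 mm across, does not turn. Origin: centre of its outer face, 135 mm above the table, where the hub's lower face must come to rest; z = shaft axis, pointing out along the shaft, 30 deg from vertical. A wheel that is not meshed stops about 36 mm short of this face.
- shaft_tip (a point): End of the steel shaft, 52 mm out from the collar's face. Six splines 5 mm wide, 34 mm across, 0-36 mm from the face; smooth 22 mm pilot to 45 mm, tapering to 12 mm at the end. Spline angle differs each time, is not told, repeats every 60 deg; gears hold the shaft to about 0.8 N m. Meshed play about 9 deg either side.
- pot: Grey fired clay pot, bystander, open, 96 mm across the rim, 85 mm high, loose, standing on the table. Origin: centre of its underside.
Not all that is in view belongs to the job. There is more than one size of the handwheel; the one meant has the size given above.

How it is judged:
By the outcome, as a careful person would: the job done as asked, in the order asked, and still so for the second after the job is handed in, with the robot touching nothing.
It also fails if it takes over 48 s, if anything falls off the work surface, if the arm or the gripper's body presses on something with over 40 N, if the wrist force passes 120 N, or if a joint passes its speed limit or range.

## Robot

A 6-joint arm with a two-finger parallel gripper is mounted at the origin on the work surface. World frame = base frame: x ahead of the robot, y to its left, z up, the work surface at z = 0. Lengths are in mm, angles in rad, forces in N, time in s.
With the tool pointing down it reaches from about 350 to 975 mm from the base axis. Payload 7.1 kg.
Tool frame: the origin (TCP) lies at the very end of the fingers, on their centre line; the grasp point (between the pads) lies 19 mm behind it; z points along the fingers, y is the line along which they close (so a half turn about z gives the same grasp; the last joint's range is limited). The gripper opens to 88 mm and grips with 3 to 60 N. Pads are 20 mm wide; open, the fingers measure 115 mm over their backs; the gripper's body (75 mm by 178 mm) begins 61 mm behind the grasp point.
Start: joints at [1.102, 0.423, 1.63, -0, 1.089, -0.019], TCP at [271.708, 562.832, 222.675] pointing down, gripper open.
Joint ranges: [-3, 3], [-0.9, 2.11], [0.09, 2.58], [-1.31, 4.45], [0.11, 2.69], [-2.54, 2.54]. Speed limits (rad/s): [2.39, 2.39, 3.01, 3.14, 3.14, 3.14].

## Interface

Orientations are given as a rotation vector (axis times angle).
In Python, from workcell import ctrl gives the robot as it stands. The module is installed in compiled form; this text tells all that it offers.
- The arm moves only by the shell command python3 -m inch 'ROWS'. ROWS is JSON, a list of rows, each a list of 7 numbers: the shift along the tool's x, y, z scaled (see below), then the turn, a rotation vector about the tool's x, y, z scaled (see below), then the closure, from -1 (fully open) to 1 (shut). In form: [[tx, ty, tz, wx, wy, wz, hand], ...]. A call has 1 to 10 rows; each row is the pose to reach, as a shift and turn from the pose commanded when the call began, along the tool's axes at that moment; what a row does not reach only later rows make up. The controller multiplies each number of a shift by 0.15 m and each number of a turn by pi/4 rad. A row lasts 1/8 s, in which the tool goes at most 62.5 mm and 10.7 degrees, less where a joint would pass 70% of its speed; a pose out of reach is approached as far as the arm can. A call with a number of a shift or a turn outside -1 to 1 is refused whole. A call with a gripper value outside its range is refused whole. The fingers move at their own pace and stop on an object; the grip force is fixed at half the most. Time passes only in rows, so rows that repeat a pose let the fingers close. It gives the time, the measured TCP pose, the force, the opening and the grip force at its end, in the units of the state.
- ctrl.get_obs(): the state, without advancing time (a new reading comes with each control period).
- ctrl.get_image(name): name is "scene" or "top" or "wrist"; returns the picture (400x640x3 uint8, red, green, blue); there is no depth.
- ctrl.camera_params(name): a dict with "vfov" (degrees; the focal length in pixels is half the picture's height over the tangent of half this angle, whatever the lens; pixels are square), "cx", "cy" (the principal point, pixels), "distortion" ([k1, k2, p1, p2, k3] as OpenCV has them; the pictures are not rectified), "eye" and "attitude" of the camera in the world; the wrist camera has in their place "tool_from_camera" (4x4, takes a point from camera to tool coordinates, whose origin is the TCP and whose axes are the flange's). Camera axes: x right, y up, looking along -z (the intrinsics and any distortion apply to the point x, -y, -z); pixel columns grow to the right and rows downward; lengths in mm; the calibration is good to about 2 mm. A picture is of the moment at which its call begins: read the wrist's pose just before it. camera_params takes no time and is no camera call.
- ctrl.close_job(): hands the job in; it is judged then, once.
The state is a dict: "t": time; "qpos": joint angles; "qvel": joint speeds; "joint_torque": joint torques, N m; "ee_pos": TCP position; "orientation": TCP orientation; "ft_force": force on the tool from outside, world axes, zero at the start; "moment": the same for the moment, N m; "width": finger opening in mm; "grasp_force": force on a finger pad.
Only numpy, scipy, OpenCV 4.12 (cv2) and the standard library are available. Lean on these libraries where they do the work, as an engineer would, in place of code of your own. Each camera call takes 0.05 s, during which the arm holds its last target. There are 200 camera calls.

## Working session

There is one attempt and no reset: what is moved stays moved. The work goes in short steps, Python scripts to look and compute and a shell command to move; the robot and the scene stay as the last step left them, time stands still between calls to the robot, and variables do not carry over. Pictures are saved under pics/ and viewed, at most 10 in all, crops included, and the job is handed in when it is done.

```bash
mkdir -p pics
python3 - <<'E'
from workcell import ctrl
import cv2,numpy as np
o=ctrl.get_obs();print(o)
for n in("scene","top","wrist"):
    im=ctrl.get_image(n);cv2.imwrite(f"pics/{n}0.png",im[...,::-1]);print(n,ctrl.camera_params(n))
E
```

```text
{'t': 0.0, 'qpos': array([ 1.10202737e+00,  4.23834854e-01,  1.63066572e+00,  3.22692549e-05,
        1.08860820e+00, -1.89779727e-02]), 'qvel': array([-2.59197109e-05, -3.42805053e-04, -1.51123587e-03,  1.58237777e-03,
        6.19447307e-04, -4.51235666e-04]), 'joint_torque': array([ 2.23445277e-03, -5.44646645e+01, -2.73656505e+01,  6.45444612e-02,
        2.30247719e-02, -8.50589913e-05]), 'ee_pos': array([271.44522169, 562.36938358, 221.91497888]), 'orientation': array([-7.00524198e-01, -3.06208927e+00,  2.29991626e-03]), 'ft_force': array([-0.15839612, -1.02825121, -0.27200598]), 'moment': array([-0.01845584,  0.05798408, -0.01608023]), 'grasp_force': 0.0, 'width': 88.03551074220117}
scene {'vfov': 45.25426235605888, 'cx': 320.7273697018743, 'cy': 191.58125627605548, 'distortion': array([-0.08834715,  0.        ,  0.        ,  0.        ,  0.        ]), 'eye': array([1022.32710431, -451.86804569,  913.5632646 ]), 'attitude': array([0.68176758, 0.27060165, 0.71133124])}
top {'vfov': 48.07276078961071, 'cx': 317.2405164856344, 'cy': 199.89457219620812, 'distortion': array([-0.0273942,  0.       ,  0.       ,  0.       ,  0.       ]), 'eye': array([ 462.91131285,   62.36306997, 1079.67955535]), 'attitude': array([ 0.05663264, -0.09799793, -1.56657317])}
wrist {'vfov': 62.89952832875938, 'cx': 315.3423585471289, 'cy': 195.33138346088916, 'distortion': array([-0.01730544,  0.        ,  0.        ,  0.        ,  0.        ]), 'tool_from_camera': array([[ 2.47214792e-04,  9.69406955e-01,  2.45458946e-01,
         6.64875551e+01],
       [ 9.99999960e-01, -2.06186690e-04, -1.92846792e-04,
        -1.35132126e+00],
       [-1.36336653e-04,  2.45458984e-01, -9.69406967e-01,
        -1.61139728e+02],
       [ 0.00000000e+00,  0.00000000e+00,  0.00000000e+00,
         1.00000000e+00]])}
```

```bash
sleep 3;ls . pics
```

```text
.:
pics

pics:
scene0.png
top0.png
wrist0.png
```

View pics/top0.png

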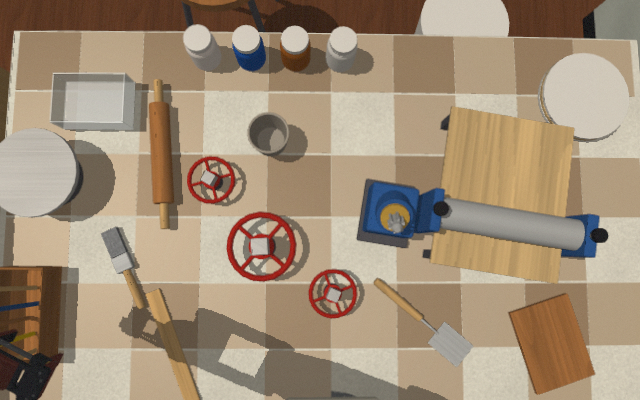

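View pics/scene0.png

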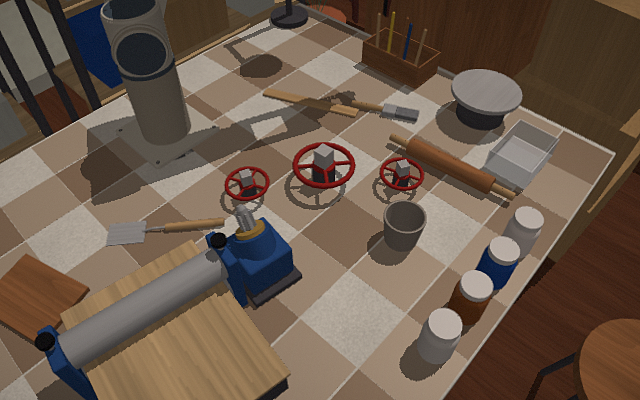

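The top view shows the large (158 mm) wheel at about (262,246), with smaller decoys at (211,180) and (333,293). The pot is at (268,134) and the gearbox, collar and shaft at (393,217). In the scene view the big wheel is at (324,165) and the shaft at (247,222). Next I'll crop in.

```bash
cat > h.py <<'E'
import numpy as np,cv2
from workcell import ctrl
from scipy.spatial.transform import Rotation as R
def cam(n,obs=None):
    p=ctrl.camera_params(n);f=200/np.tan(np.radians(p['vfov']/2))
    K=np.array([[f,0,p['cx']],[0,f,p['cy']],[0,0,1]])
    if n=='wrist':
        o=obs or ctrl.get_obs();T=p['tool_from_camera'];Rt=R.from_rotvec(o['orientation']).as_matrix()
        Rc=Rt@T[:3,:3];e=o['ee_pos']+Rt@T[:3,3]
    else: Rc=R.from_rotvec(p['attitude']).as_matrix();e=p['eye']
    return K,p['distortion'],Rc,e
def ray(c,uv):
    K,d,Rc,e=c;q=cv2.undistortPoints(np.array(uv,float).reshape(-1,1,2),K,d)[:,0]
    v=np.c_[q[:,0],-q[:,1],-np.ones(len(q))]@Rc.T
    return v/np.linalg.norm(v,axis=1)[:,None]
def plane(c,uv,z):
    v=ray(c,uv);return c[3]+v*((z-c[3][2])/v[:,2])[:,None]
def tri(cs,uvs):
    A=0;b=0;P=[]
    for c,uv in zip(cs,uvs):
        v=ray(c,[uv])[0];M=np.eye(3)-np.outer(v,v);A=A+M;b=b+M@c[3];P.append(M)
    x=np.linalg.solve(A,b);return x,[round(float(np.linalg.norm(M@(x-c[3]))),1) for M,c in zip(P,cs)]
def proj(c,X):
    K,d,Rc,e=c;x=(np.atleast_2d(X)-e)@Rc;x=x*[1,-1,-1]
    return cv2.projectPoints(x,np.zeros(3),np.zeros(3),K,d)[0][:,0]
def red(im):
    im=im.astype(int);return ((im[...,0]>90)&(im[...,1]<.35*im[...,0])&(im[...,2]<.35*im[...,0])).astype(np.uint8)
E
python3 - <<'E'
from h import *
T=cv2.imread('pics/top0.png');S=cv2.imread('pics/scene0.png')
def cr(I,x,y,w=80,h=60):return cv2.resize(I[y:y+h,x:x+w],(400,300),interpolation=cv2.INTER_CUBIC)
cv2.imwrite('pics/c1.png',np.vstack([np.hstack([cr(T,222,216),cr(T,355,175)]),np.hstack([cr(S,284,133),cr(S,207,190)])]))
for n,I in(('top',T),('scene',S)):
    m=red(I[...,::-1]);k,l,s,c=cv2.connectedComponentsWithStats(m)
    for i in range(1,k):
        if s[i,4]>80:
            cn=cv2.findContours((l==i).astype(np.uint8),0,1)[0][0]
            print(n,s[i],cv2.fitEllipse(cv2.convexHull(cn)))
E
```

```text
top [187 157  47  46 555] ((210.50674438476562, 179.60333251953125), (45.668983459472656, 46.918643951416016), 70.22489166259766)
top [ 227  213   68   68 1259] ((260.8287048339844, 246.30557250976562), (67.65142059326172, 68.52367401123047), 39.203826904296875)
top [309 270  47  48 568] ((332.2557678222656, 293.4530334472656), (47.32758331298828, 47.87589645385742), 3.294222593307495)
scene [293 142  62  45 659] ((323.6954345703125, 164.2266845703125), (43.92937469482422, 61.51952362060547), 91.14859008789062)
scene [380 157  44  32 319] ((401.77777099609375, 172.95513916015625), (31.241256713867188, 43.71328353881836), 99.9536361694336)
scene [225 167  44  33 370] ((246.75289916992188, 182.7235870361328), (32.27900314331055, 44.40610122680664), 82.2527084350586)
```

View pics/c1.png

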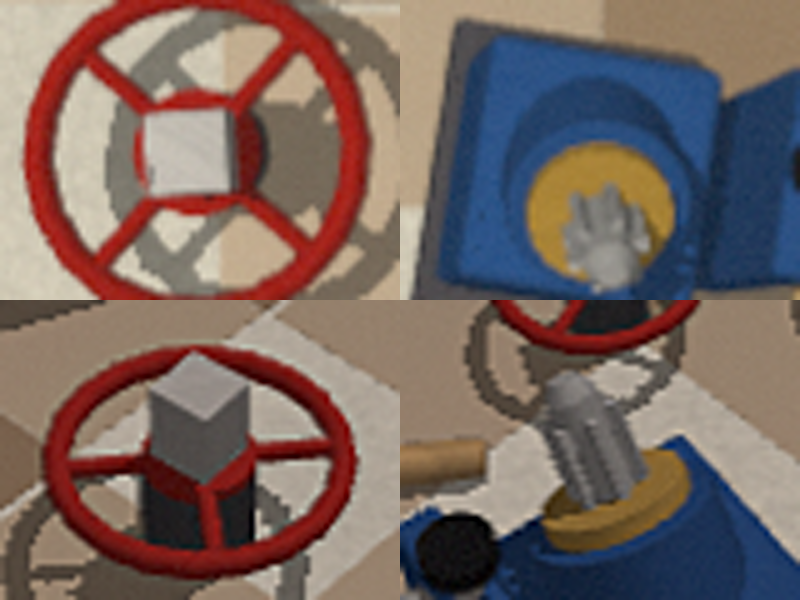

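The crops show:
- **Wheel:** nave top-face centre at about top (259.5,246) and scene (323.8,149.6). In the top view the nave flats are nearly square to the picture.
- **Shaft:** tip at about top (397,228.6) and scene (240.7,206).
- **Collar:** face centre at about top (395,217.5) and scene (250.5,228).

Run:
```python
from h import *
t,s=cam('top'),cam('scene')
for n,a,b in(('rim',(260.8,246.3),(323.7,164.2)),('navetop',(259.6,246.0),(323.8,149.6)),('tip',(397,228.6),(240.7,206)),('collar',(395,217.5),(250.5,228))):
    print(n,*tri([t,s],[a,b]))
c=222-.4+np.array([[145,112],[233,108],[235,192],[147,193]])/5-[0,6]
p=plane(t,c,109);print(p,p.mean(0),np.linalg.norm(p-np.roll(p,1,0),axis=1))
for i in range(4): d=p[(i+1)%4]-p[i];print(np.degrees(np.arctan2(d[1],d[0])))
# pot rim, roller top edge
m=plane(t,[(443,208),(599,235)],196);d=m[1]-m[0];print('roller dir',m,np.degrees(np.arctan2(d[1],d[0])))
print('pot',plane(t,[(268,134)],85))
```

```text
rim [458.60174159 163.4569933   60.18420141] [0.9, 0.9]
navetop [459.93935477 161.33008566 112.6749123 ] [1.6, 1.6]
tip [ 495.25366145 -120.67051014  181.90560826] [1.5, 1.5]
collar [ 520.77072373 -125.40067612  137.10760779] [2.2, 2.2]
[[475.93049588 180.10960259 109.        ]
 [477.73832057 142.33801004 109.        ]
 [441.79726298 141.06595997 109.        ]
 [441.30662135 178.72884687 109.        ]] [459.19317519 160.56060487 109.        ] [34.65139498 37.81483087 35.96356117 37.6660826 ]
-87.25979940555486
-177.97299534215324
90.74636086082836
2.2836721477749866
roller dir [[ 535.03199701 -212.06773699  196.        ]
 [ 481.26714698 -530.80438441  196.        ]] -99.57458480342862
pot [[710.30872732 147.63660203  85.        ]]
```

Heights and lean agree with the text (tip 182 vs 180, rim 60 vs 58, roller turned about -9.6°). Next I'll look along the shaft with the wrist camera.

```bash
cat > go.py <<'E'
from h import *
def delta(p,Rm):
    o=ctrl.get_obs();R0=R.from_rotvec(o['orientation']).as_matrix()
    d=R0.T@(np.array(p)-o['ee_pos'])/150;w=R.from_matrix(R0.T@Rm).as_rotvec()/(np.pi/4)
    m=max(abs(d).max(),abs(w).max());print('t',o['t'],'pos',o['ee_pos'].round(1),'F',o['ft_force'].round(1),'M',o['moment'].round(2),'w',round(o['width'],1))
    v=np.r_[d,w]; 
    print('full',v.round(4),'steps>=',np.ceil(max(np.linalg.norm(d)*150/62.5,np.linalg.norm(w)*45/10.7)))
    if m>1: print('part',(v/m*.99).round(3))
def frame(z,x):
    z=np.array(z)/np.linalg.norm(z);x=np.array(x,float);x-=z*(x@z);x/=np.linalg.norm(x);return np.c_[x,np.cross(z,x),z]
def az(d): return np.array([np.cos(np.radians(d)),np.sin(np.radians(d)),0])
n0=np.array([-.493,.083,.866])
E
python3 - <<'E'
from go import *
F=frame(-n0,az(80.4));delta(np.array([495.5,-121,181])+70*n0-66.5*F[:,0],F)
E
```

```text
t 0.15 pos [271.5 562.5 222.1] F [-0.7  0.2 -0.2] M [-0.02  0.03 -0.03] w 87.8
full [-3.2252 -3.9453 -0.1256 -0.5725 -0.4276  1.601 ] steps>= 13.0
part [-0.809 -0.99  -0.032 -0.144 -0.107  0.402]
```

```bash
M='[[-0.4,-0.5,0,0,0,0,-1],[-0.8,-0.98,0,0,0,0,-1],[-0.8,-0.98,0,0,0,0,-1]]'
python3 -m inch '[[-0.27,-0.33,0,0,0,0,-1],[-0.54,-0.65,0,0,0,0,-1],[-0.8,-0.98,0,0,0,0.2,-1]]'
python3 -m inch '[[-0.27,-0.33,0,0,0,0.2,-1],[-0.54,-0.65,0,0,0,0.4,-1],[-0.8,-0.98,0,0,0,0.6,-1]]'
python3 - <<'E'
from go import *
F=frame(-n0,az(80.4));delta(np.array([495.5,-121,181])+70*n0-66.5*F[:,0],F)
E
```

```text
t: 0.52
ee_pos: [315.4, 378.7, 222.4]
orientation: [0.943, 2.997, -0.001]
ft_force: [0.6, -0.0, 0.2]
width: 87.9
grasp_force: 0.0
t: 0.9
ee_pos: [329.8, 191.8, 222.7]
orientation: [1.619, 2.692, 0.001]
ft_force: [0.4, -0.5, 1.0]
width: 87.8
grasp_force: 0.0
t 0.9 pos [329.8 191.8 222.7] F [ 0.4 -0.5  1. ] M [-0.07 -0.03 -0.03] w 87.8
full [-2.5692 -0.4578 -0.1256 -0.6418 -0.218   0.8153] steps>= 7.0
part [-0.99  -0.176 -0.048 -0.247 -0.084  0.314]
```

```bash
python3 -m inch '[[-0.33,-0.06,0,-0.08,-0.03,0.1,-1],[-0.66,-0.12,-0.03,-0.16,-0.06,0.2,-1],[-0.99,-0.18,-0.05,-0.25,-0.08,0.31,-1]]'
python3 - <<'E'
from go import *
F=frame(-n0,az(80.4));delta(np.array([495.5,-121,181])+70*n0-66.5*F[:,0],F)
E
```

```text
t: 1.27
ee_pos: [376.8, 48.5, 230.6]
orientation: [1.831, 2.348, 0.206]
ft_force: [0.7, 0.0, 0.1]
width: 87.6
grasp_force: 0.0
t 1.275 pos [376.8  48.5 230.6] F [0.7 0.  0.1] M [-0.03  0.09  0.03] w 87.6
full [-1.6024  0.1067  0.0107 -0.3895 -0.1406  0.5065] steps>= 4.0
part [-0.99   0.066  0.007 -0.241 -0.087  0.313]
```

```bash
python3 -m inch '[[-0.33,0.02,0,-0.08,-0.03,0.1,-1],[-0.66,0.04,0,-0.16,-0.06,0.2,-1],[-0.99,0.07,0.01,-0.24,-0.09,0.31,-1]]'
python3 - <<'E'
from go import *
F=frame(-n0,az(80.4));delta(np.array([495.5,-121,181])+70*n0-66.5*F[:,0],F)
E
```

```text
t: 1.65
ee_pos: [422.8, -93.2, 236.9]
orientation: [1.991, 1.98, 0.37]
ft_force: [1.5, 0.6, -0.3]
width: 87.7
grasp_force: 0.0
t 1.65 pos [422.8 -93.2 236.9] F [ 1.5  0.6 -0.3] M [-0.    0.18 -0.  ] w 87.7
full [-0.5819  0.1775  0.0634 -0.1489 -0.0497  0.1962] steps>= 2.0
```

```bash
python3 -m inch '[[-0.3,0.09,0.03,-0.08,-0.03,0.1,-1],[-0.58,0.18,0.06,-0.15,-0.05,0.2,-1],[-0.58,0.18,0.06,-0.15,-0.05,0.2,-1]]'
python3 - <<'E'
from go import *
F=frame(-n0,az(80.4));delta(np.array([495.5,-121,181])+70*n0-66.5*F[:,0],F)
import json
o=ctrl.get_obs();I=ctrl.get_image('wrist')[...,::-1];cv2.imwrite('pics/w1.png',I)
json.dump({k:list(o[k]) for k in('ee_pos','orientation')},open('w1.json','w'))
E
```

```text
t: 2.02
ee_pos: [450.2, -180.9, 241.5]
orientation: [2.07, 1.742, 0.467]
ft_force: [-0.9, 0.2, 0.3]
width: 87.9
grasp_force: 0.0
t 2.025 pos [ 450.2 -180.9  241.5] F [-0.9  0.2  0.3] M [0.03 0.27 0.01] w 87.9
full [ 0.0004 -0.0013 -0.0015 -0.0024  0.0011 -0.0054] steps>= 1.0
```

View pics/w1.png

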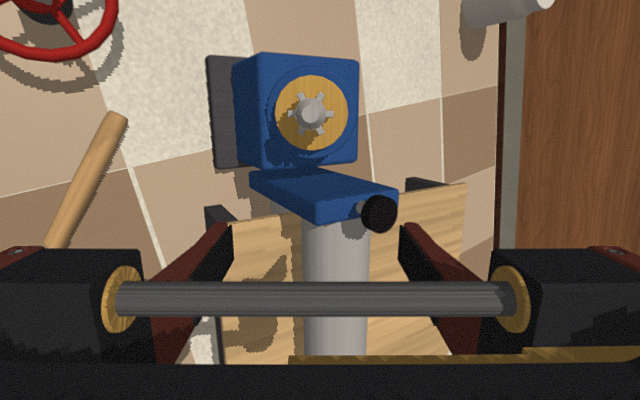

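The wrist view looks almost straight down the shaft: the tip is at about (311,113), concentric with the collar at (312,113), so the measured lean is right. I'll take a second viewpoint for triangulation.

```bash
python3 -m inch '[[0,0.3,0,0,0,0,-1],[0,0.5,0,0,0,0,-1],[0,0.5,0,0,0,0,-1]]'
python3 - <<'E'
from h import *
import json
o=ctrl.get_obs();I2=ctrl.get_image('wrist')[...,::-1];cv2.imwrite('pics/w2.png',I2)
json.dump({k:list(o[k]) for k in('ee_pos','orientation')},open('w2.json','w'))
I1=cv2.imread('pics/w1.png')
P=[]
for i,I in((1,I1),(2,I2)):
    b,g,r=[I[...,k].astype(int) for k in range(3)]
    m=((r>1.5*b)&(r>110)&(g>.6*r)&(g<.85*r)).astype(np.uint8)
    o=json.load(open(f'w{i}.json'));c=cam('wrist',{k:np.array(v) for k,v in o.items()})
    q=proj(c,[[521,-125.5,135]])[0];print(i,q)
    k,l,s,ce=cv2.connectedComponentsWithStats(m);
    j=min(range(1,k),key=lambda j:np.hypot(*(ce[j]-q)) if s[j,4]>200 else 1e9)
    cn=cv2.findContours((l==j).astype(np.uint8),0,1)[0];cn=max(cn,key=len)
    e=cv2.fitEllipse(cv2.convexHull(cn));print(s[j],e)
    x,y=np.int32(e[0]);x0,y0=x-25,y-30
    print('crop',x0,y0);P.append(cv2.resize(I[y0:y0+75,x0:x0+50],(400,600),interpolation=cv2.INTER_CUBIC))
cv2.imwrite('pics/c2.png',np.hstack(P))
E
```

```text
t: 2.45
ee_pos: [515.9, -188.6, 280.2]
orientation: [2.063, 1.749, 0.469]
ft_force: [-0.1, 0.8, -0.4]
width: 87.5
grasp_force: 0.0
1 [315.07761277 111.32196911]
[ 275   75   73   76 2898] ((311.10614013671875, 112.16373443603516), (72.39215850830078, 74.7345962524414), 168.322021484375)
crop 286 82
2 [224.97963245 115.62938161]
[ 185   80   74   75 2487] ((221.49932861328125, 116.6797866821289), (71.32300567626953, 75.94477081298828), 138.07574462890625)
crop 196 86
```

View pics/c2.png

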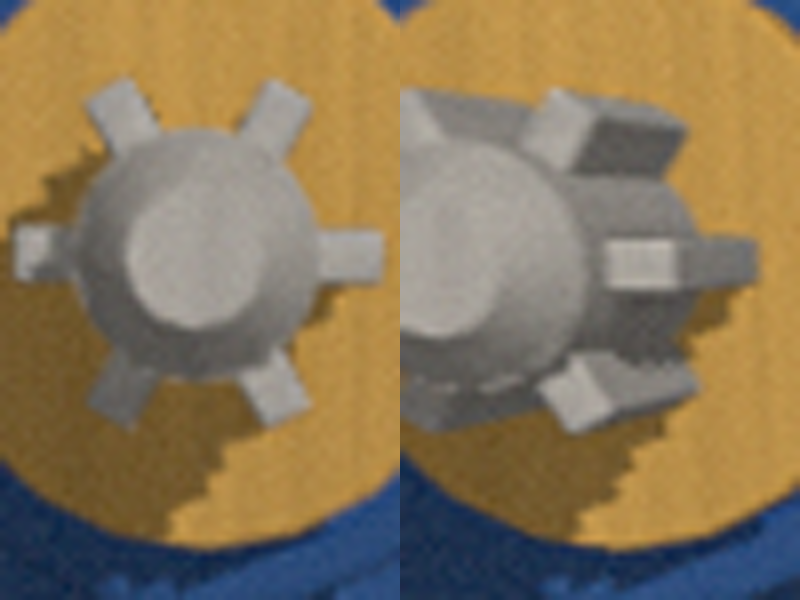

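View 1 shows two splines lying along the image's horizontal, which is the tool y axis, so the spline angle is about 0° from tool y (mod 60). The tip face centre is at about (309.9,114.2) in view 1 and (199.3,119.3) in view 2.

Run:
```python
from go import *
import json
C=[cam('wrist',{k:np.array(v) for k,v in json.load(open(f'w{i}.json')).items()}) for i in(1,2)]
t,s=cam('top'),cam('scene')
tip=[(309.9,114.2),(199.3,119.3),(397,228.6),(240.7,206)];col=[(311.1,112.2),(221.5,116.7),(395,217.5),(250.5,228)]
for n,u in(('tip',tip),('col',col)):
    print(n,tri(C,u[:2]),tri(C+[t,s],u))
a=tri(C,tip[:2])[0];b=tri(C,col[:2])[0];print(np.linalg.norm(a-b),(a-b)/np.linalg.norm(a-b))
# collar face via plane z=135, tip via z=180
print([plane(c,[u],135)[0].round(1) for c,u in zip(C,col)],[plane(c,[u],180)[0].round(1) for c,u in zip(C,tip)])
# go above wheel
delta([459.3,162,200],frame([0,0,-1],az(92)))
```

```text
tip (array([ 491.18574272, -122.60475598,  179.89144992]), [0.0, 0.0]) (array([ 493.08026888, -121.56985769,  178.72746793]), [1.6, 2.0, 1.6, 3.4])
col (array([ 518.60924983, -125.90708639,  132.23069664]), [0.1, 0.1]) (array([ 519.05574158, -125.47554194,  133.89689456]), [1.2, 1.0, 2.3, 3.2])
55.08630982946273 [-0.49782799  0.0599483   0.86520142]
[array([ 517.1, -125.6,  135. ]), array([ 517.9, -125.9,  135. ])] [array([ 491.1, -122.6,  180. ]), array([ 491.2, -122.6,  180. ])]
t 2.5 pos [ 514.2 -188.   278.7] F [-0.1  0.7 -0.5] M [-0.    0.34 -0.  ] w 88.1
full [ 2.2416 -0.9069  0.0887  0.6607  0.0643 -0.2483] steps>= 6.0
part [ 0.99  -0.401  0.039  0.292  0.028 -0.11 ]
```

```bash
python3 -m inch '[[0.33,-0.13,-0.03,0.1,0,-0.04,-1],[0.66,-0.27,-0.01,0.2,0.02,-0.08,-1],[0.99,-0.4,0.04,0.29,0.03,-0.11,-1]]'
python3 - <<'E'
from go import *
delta([459.3,162,200],frame([0,0,-1],az(92)))
E
```

```text
t: 2.88
ee_pos: [488.2, -33.2, 243.2]
orientation: [2.133, 1.977, 0.275]
ft_force: [0.7, -0.0, 0.7]
width: 87.6
grasp_force: 0.0
t 2.875 pos [488.2 -33.2 243.2] F [ 0.7 -0.   0.7] M [-0.05  0.15  0.  ] w 87.6
full [ 1.2855 -0.3587  0.178   0.3673  0.0355 -0.1398] steps>= 4.0
part [ 0.99  -0.276  0.137  0.283  0.027 -0.108]
```

```bash
python3 -m inch '[[0.33,-0.09,0.05,0.1,0,-0.04,-1],[0.66,-0.18,0.09,0.2,0.02,-0.08,-1],[0.99,-0.28,0.14,0.29,0.03,-0.11,-1]]'
python3 - <<'E'
from go import *
delta([459.3,162,200],frame([0,0,-1],az(92)))
E
```

```text
t: 3.25
ee_pos: [465.8, 117.1, 209.3]
orientation: [2.175, 2.203, 0.062]
ft_force: [1.3, 0.2, 0.0]
width: 87.7
grasp_force: 0.0
t 3.25 pos [465.8 117.1 209.3] F [1.3 0.2 0. ] M [-0.02  0.08 -0.04] w 87.7
full [ 0.3004 -0.0428  0.0585  0.0766  0.0056 -0.0281] steps>= 1.0
```

```bash
python3 -m inch '[[0.3,-0.04,0.06,0.08,0,-0.03,-1],[0.3,-0.04,0.06,0.08,0,-0.03,-1]]'
python3 - <<'E'
from go import *
delta([459.3,162,200],frame([0,0,-1],az(92)))
import json
o=ctrl.get_obs();I=ctrl.get_image('wrist')[...,::-1];cv2.imwrite('pics/w3.png',I)
json.dump({k:list(o[k]) for k in('ee_pos','orientation')},open('w3.json','w'))
c=cam('wrist',o);print(proj(c,[[459.3,162,109],[459.3,162,58]]))
E
```

```text
t: 3.5
ee_pos: [460.2, 162.4, 199.2]
orientation: [2.177, 2.263, -0.008]
ft_force: [-0.4, -0.0, -0.2]
width: 87.3
grasp_force: 0.0
t 3.5 pos [460.2 162.4 199.2] F [-0.4 -0.  -0.2] M [-0.06  0.05  0.02] w 87.3
full [-0.0023 -0.0059 -0.0055 -0.0031  0.0061  0.005 ] steps>= 1.0
[[315.06305517 197.41734864]
 [315.20996819 183.60884398]]
```

View pics/w3.png

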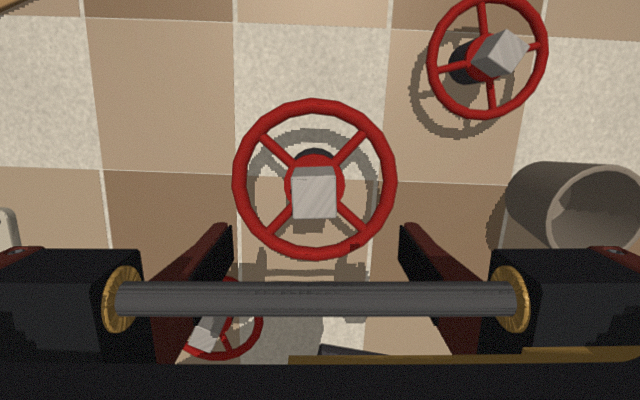

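The nave top face is at about (292–336, 175–218), centred on (313.8,196.5), within about 1 px of the prediction and square to the fingers.

Run:
```python
from go import *
import json
c=cam('wrist',{k:np.array(v) for k,v in json.load(open('w3.json')).items()})
m=red(cv2.imread('pics/w3.png')[...,::-1]);k,l,s,_=cv2.connectedComponentsWithStats(m);j=1+np.argmax(s[1:,4])
cn=max(cv2.findContours((l==j).astype(np.uint8),0,1)[0],key=len);e=cv2.fitEllipse(cv2.convexHull(cn));print(e)
print(plane(c,[e[0]],60),plane(c,[(313.8,196.5)],109));q=plane(c,[(291,176),(336,175),(336,217),(292,218)],109);print(q.round(1))
C=q[:,:2].mean(0);delta([459.5,161.7,68],frame([0,0,-1],az(91.5)))
```

```text
((313.9935607910156, 179.13291931152344), (161.68023681640625, 164.51651000976562), 93.67842102050781)
[[457.98353669 166.67623143  60.        ]] [[458.26948925 162.71262714 109.        ]]
[[439.9 178.5 109. ]
 [474.9 180.7 109. ]
 [476.8 146.3 109. ]
 [441.4 144.1 109. ]]
t 3.55 pos [460.2 161.  199.5] F [-0.4  0.1  0.3] M [-0.09  0.05  0.04] w 87.9
full [ 0.0091 -0.0035  0.8765 -0.0019  0.0065  0.0144] steps>= 3.0
```

```bash
python3 -m inch '[[0.005,-0.01,0.35,0,0,0,-1],[0.01,-0.01,0.7,0,0.005,0,-1],[0.01,-0.01,0.87,0,0.005,-0.005,-1],[0.01,-0.01,0.87,0,0.005,-0.005,-1]]'
python3 -m inch '[[0,0,0,0,0,0,1],[0,0,0,0,0,0,1],[0,0,0,0,0,0,1],[0,0,0,0,0,0,1],[0,0,0,0,0,0,1],[0,0,0,0,0,0,1]]'
python3 - <<'E'
from go import *
delta([458.8,162.5,68],frame([0,0,-1],az(92.5)))
E
```

```text
t: 4.05
ee_pos: [458.5, 159.7, 68.8]
orientation: [-2.179, -2.261, 0.005]
ft_force: [1.4, 0.2, 0.5]
width: 88.0
grasp_force: 0.0
t: 4.8
ee_pos: [460.2, 161.3, 70.1]
orientation: [2.179, 2.263, -0.001]
ft_force: [-2.6, 0.1, 3.2]
width: 35.6
grasp_force: 30.0
t 4.8 pos [460.2 161.3  70.1] F [-2.6  0.1  3.2] M [-0.06  0.58 -0.01] w 35.6
full [ 0.0082 -0.009   0.0137 -0.0001  0.0005 -0.0071] steps>= 1.0
```

Gripped: width 35.6 for the 36 mm nave, at 30 N. Now lift.

```bash
python3 -m inch '[[0,0,-0.3,0,0,0,1],[0,0,-0.65,0,0,0,1],[0,0,-0.98,0,0,0,1],[0,0,-0.98,0,0,0,1]]'
cat >> go.py <<'E'
n1=np.array([-.494,.075,.866]);tip=np.array([491.5,-122.4,180.])
def pose(h,rot=0,off=(1,0)): # mouth h mm beyond tip along axis; rot deg about tool z
    F=frame(-n1,az(80.4));F=F@R.from_rotvec([0,0,np.radians(rot)]).as_matrix()
    return tip+n1*(h+69)-F[:,:2]@np.array(off),F
E
python3 - <<'E'
from go import *
delta(*pose(25))
E
```

```text
t: 5.3
ee_pos: [462.8, 162.1, 220.0]
orientation: [2.176, 2.26, 0.011]
ft_force: [0.6, -0.0, -7.2]
width: 35.8
grasp_force: 30.0
t 5.3 pos [462.8 162.1 220. ] F [ 0.6 -0.  -7.2] M [-0.09  0.07 -0.04] w 35.8
full [-1.8498 -0.1877 -0.2809 -0.6547 -0.0612  0.2522] steps>= 5.0
part [-0.99  -0.1   -0.15  -0.35  -0.033  0.135]
```

```bash
python3 -m inch '[[-0.2,-0.02,-0.05,-0.06,0,0.02,1],[-0.4,-0.04,-0.1,-0.12,-0.01,0.05,1],[-0.6,-0.06,-0.15,-0.2,-0.02,0.08,1],[-0.8,-0.08,-0.18,-0.28,-0.03,0.1,1],[-0.98,-0.1,-0.2,-0.35,-0.03,0.13,1]]'
python3 - <<'E'
from go import *
delta(*pose(25))
E
```

```text
t: 5.92
ee_pos: [449.1, 13.1, 244.5]
orientation: [2.133, 1.999, 0.265]
ft_force: [-0.1, -0.3, -6.1]
width: 35.8
grasp_force: 30.0
t 5.925 pos [449.1  13.1 244.5] F [-0.1 -0.3 -6.1] M [ 0.03  0.49 -0.  ] w 35.8
full [-0.8638  0.0564 -0.0923 -0.3172 -0.0279  0.1226] steps>= 3.0
```

```bash
python3 -m inch '[[-0.2,0.01,-0.04,-0.08,0,0.03,1],[-0.4,0.02,-0.08,-0.15,-0.01,0.06,1],[-0.6,0.03,-0.1,-0.22,-0.02,0.09,1],[-0.8,0.05,-0.1,-0.3,-0.03,0.12,1],[-0.86,0.06,-0.09,-0.32,-0.03,0.12,1],[-0.86,0.06,-0.09,-0.32,-0.03,0.12,1],[-0.86,0.06,-0.09,-0.32,-0.03,0.12,1]]'
python3 - <<'E'
from go import *
delta(*pose(25))
for n in('top','scene','wrist'): cv2.imwrite(f'pics/{n}4.png',ctrl.get_image(n)[...,::-1])
a=cv2.imread('pics/scene4.png')[130:280,160:360];b=cv2.imread('pics/wrist4.png')
cv2.imwrite('pics/c4.png',np.vstack([cv2.resize(a,(640,300))[:,:],cv2.resize(b,(480,300))[:, :].copy() if 0 else cv2.copyMakeBorder(cv2.resize(b,(480,300)),0,0,0,160,0)]))
E
```

```text
t: 6.8
ee_pos: [446.8, -114.3, 262.2]
orientation: [2.063, 1.751, 0.478]
ft_force: [0.4, -0.2, -5.1]
width: 35.7
grasp_force: 30.0
t 6.8 pos [ 446.8 -114.3  262.2] F [ 0.4 -0.2 -5.1] M [ 0.08  0.87 -0.01] w 35.7
full [-0.0152 -0.0119 -0.0005  0.0025 -0.0003  0.0026] steps>= 1.0
```

View pics/c4.png

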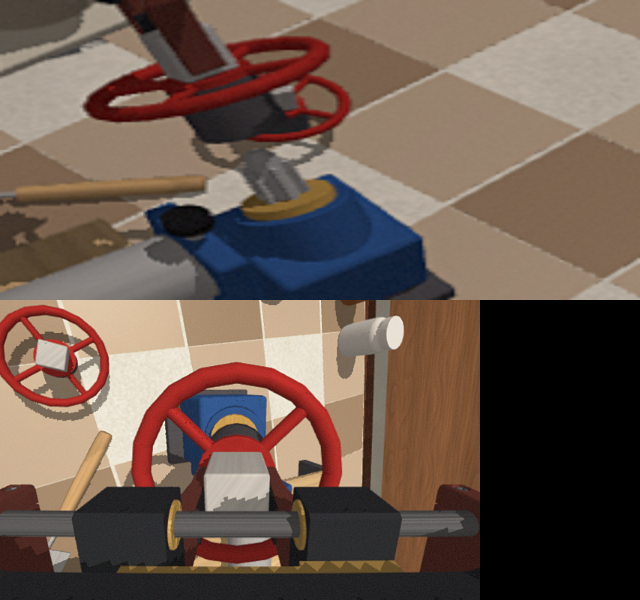

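The scene crop shows the hub mouth just off the shaft tip and in line with its lean. The wrist view shows the wheel gripped square. Now advance over the pilot.

```bash
python3 -m inch '[[-0.015,-0.012,0.06,0,0,0,1],[-0.015,-0.012,0.12,0,0,0,1],[-0.015,-0.012,0.17,0,0,0,1],[-0.015,-0.012,0.17,0,0,0,1]]'
python3 - <<'E'
from go import *
delta(*pose(-12));o=ctrl.get_obs();print(R.from_rotvec(o['orientation']).as_matrix().T@o['ft_force'])
E
python3 -m inch '[[0,0,0.03,0,0,0,1],[0,0,0.06,0,0,0,1],[0,0,0.06,0,0,0,1]]'
python3 - <<'E'
from go import *
delta(*pose(-12));o=ctrl.get_obs();print(R.from_rotvec(o['orientation']).as_matrix().T@o['ft_force'])
E
```

```text
t: 7.45
ee_pos: [458.5, -118.7, 240.0]
orientation: [2.062, 1.75, 0.479]
ft_force: [-0.6, 0.0, -5.8]
width: 36.0
grasp_force: 30.0
t 7.45 pos [ 458.5 -118.7  240. ] F [-0.6  0.  -5.8] M [ 0.05  0.89 -0.  ] w 36.0
full [ 0.002  -0.0088  0.0768  0.0049 -0.0001  0.0026] steps>= 1.0
[-0.10164933 -3.45821108  4.70143701]
t: 7.82
ee_pos: [463.1, -119.5, 232.8]
orientation: [2.061, 1.749, 0.48]
ft_force: [-0.3, -0.3, -5.4]
width: 35.8
grasp_force: 30.0
t 7.825 pos [ 463.1 -119.5  232.8] F [-0.3 -0.3 -5.4] M [0.1  0.87 0.  ] w 35.8
full [ 0.0023 -0.0114  0.0201  0.0064  0.0002  0.0027] steps>= 1.0
[-0.35507752 -2.93049133  4.49521752]
```

```bash
python3 -m inch '[[0,-0.005,0.03,0,0,0,1],[0,-0.005,0.06,0,0,0,1],[0,-0.005,0.06,0,0,0,1]]'
cat > st.py <<'E'
from go import *
o=ctrl.get_obs();Rm=R.from_rotvec(o['orientation']).as_matrix();p,F=pose(0)
print('tool F',(Rm.T@o['ft_force']).round(1),'tool M',(Rm.T@o['moment']).round(2),'h',round((o['ee_pos']-p)@n1,1),'lat',(F.T@(o['ee_pos']-p))[:2].round(1),'dw deg',np.degrees(R.from_matrix(F.T@Rm).as_rotvec()).round(1),'q6',o['qpos'][5].round(2),'t',o['t'])
E
python3 st.py
python3 -m inch '[[0,0,0.025,0,0,0,1],[0,0,0.04,0,0,0,1],[0,0,0.04,0,0,0,1]]'
python3 st.py
```

```text
t: 8.2
ee_pos: [466.9, -120.0, 225.7]
orientation: [2.059, 1.748, 0.481]
ft_force: [-12.3, 2.3, 12.3]
width: 35.5
grasp_force: 30.0
tool F [  0.4  -4.6 -16.9] tool M [ 1.58 -0.03 -0.05] h -17.0 lat [-0.3  1.5] dw deg [-0.4 -0.  -0.1] q6 -0.43 t 8.2
t: 8.57
ee_pos: [469.4, -120.3, 221.2]
orientation: [2.059, 1.748, 0.481]
ft_force: [-25.1, 3.7, 30.4]
width: 36.2
grasp_force: 30.7
tool F [ -0.2  -6.6 -39.1] tool M [ 2.23 -0.04 -0.07] h -22.2 lat [-0.3  1.4] dw deg [-0.4 -0.  -0.1] q6 -0.44 t 8.575
```

It stopped at h≈-17, which is the unmeshed stop about 36 mm short of the collar. So the teeth are on the other flat and a turn of about 30° is needed. I'll ease the pressure a little and turn.

```bash
python3 -m inch '[[0,0,-0.025,0,0,0,1],[0,0,-0.025,0,0,0.1,1],[0,0,-0.025,0,0,0.2,1],[0,0,-0.025,0,0,0.3,1],[0,0,-0.025,0,0,0.4,1]]'
python3 st.py
python3 -m inch '[[0,0,0,0,0,0.07,1],[0,0,0,0,0,0.14,1],[0,0,0,0,0,0.21,1],[0,0,0,0,0,0.27,1],[0,0,0,0,0,0.27,1]]'
python3 st.py
```

```text
t: 9.2
ee_pos: [468.2, -120.3, 222.8]
orientation: [2.348, 1.425, 0.57]
ft_force: [-0.1, 0.0, -6.6]
width: 36.0
grasp_force: 30.0
tool F [-1.1 -3.2  5.6] tool M [ 0.88 -0.41 -0.05] h -20.2 lat [-0.4  1.2] dw deg [-0.3  0.  18. ] q6 -0.11 t 9.2
t: 9.82
ee_pos: [467.9, -120.2, 222.7]
orientation: [2.514, 1.186, 0.624]
ft_force: [-0.4, 0.1, -6.8]
width: 35.7
grasp_force: 30.0
tool F [-1.9 -3.3  5.6] tool M [ 0.87 -0.56 -0.  ] h -20.2 lat [-0.3  0.8] dw deg [-0.3  0.1 30. ] q6 0.1 t 9.825
```

Force is back to the free level after the turn. I'll push lightly to see whether it meshed.

```bash
python3 -m inch '[[0,-0.005,0.025,0,0,0,1],[0,-0.005,0.04,0,0,0,1],[0,-0.005,0.04,0,0,0,1]]'
python3 st.py
```

```text
t: 10.2
ee_pos: [470.6, -120.3, 217.2]
orientation: [2.514, 1.186, 0.624]
ft_force: [-0.6, 0.6, -6.3]
width: 35.9
grasp_force: 30.0
tool F [-1.5 -3.5  5. ] tool M [ 0.8  -0.61 -0.  ] h -26.2 lat [-0.   0.5] dw deg [-0.3  0.1 30. ] q6 0.09 t 10.2
```

Meshed: it moves freely past the stop. Push home.

```bash
python3 -m inch '[[0,-0.005,0.03,0,0,0,1],[0,-0.005,0.06,0,0,0,1],[0,-0.005,0.09,0,0,0,1],[0,-0.005,0.12,0,0,0,1],[0,-0.005,0.13,0,0,0,1]]'
python3 st.py
python3 -m inch '[[0,0,0.02,0,0,0,1],[0,0,0.03,0,0,0,1],[0,0,0.03,0,0,0,1]]'
python3 st.py
```

```text
t: 10.82
ee_pos: [480.0, -121.3, 200.1]
orientation: [2.514, 1.186, 0.624]
ft_force: [-0.5, -0.1, -6.4]
width: 35.7
grasp_force: 30.0
tool F [-2.1 -3.   5.3] tool M [ 0.78 -0.51 -0.04] h -45.8 lat [0.4 0. ] dw deg [-0.3  0.1 30. ] q6 0.04 t 10.825
t: 11.2
ee_pos: [482.1, -121.6, 196.4]
orientation: [2.514, 1.186, 0.624]
ft_force: [0.0, -0.7, -6.4]
width: 35.7
grasp_force: 30.0
tool F [-2.2 -2.3  5.6] tool M [ 0.79 -0.57 -0.07] h -50.0 lat [0.4 0. ] dw deg [-0.3  0.1 30. ] q6 0.03 t 11.2
```

```bash
python3 -m inch '[[0,0,0.02,0,0,0,1],[0,0,0.03,0,0,0,1],[0,0,0.03,0,0,0,1]]'
python3 st.py
python3 -m inch '[[0,0,0.01,0,0,0,1],[0,0,0.02,0,0,0,1],[0,0,0.02,0,0,0,1]]'
python3 st.py
```

```text
t: 11.58
ee_pos: [484.3, -122.0, 192.5]
orientation: [2.514, 1.186, 0.624]
ft_force: [-1.0, -1.0, -7.2]
width: 35.9
grasp_force: 30.0
tool F [-3.2 -3.2  5.8] tool M [ 0.8  -0.62 -0.05] h -54.6 lat [0.3 0.1] dw deg [-0.3  0.1 30. ] q6 0.01 t 11.575
t: 11.95
ee_pos: [485.8, -122.2, 189.9]
orientation: [2.514, 1.186, 0.624]
ft_force: [0.3, 0.3, -6.0]
width: 35.8
grasp_force: 30.0
tool F [-1.2 -2.6  5.3] tool M [ 0.81 -0.62 -0.02] h -57.6 lat [0.3 0.1] dw deg [-0.3  0.1 30. ] q6 0.0 t 11.95
```

```bash
python3 -m inch '[[0,0,0.01,0,0,0,1],[0,0,0.013,0,0,0,1],[0,0,0.013,0,0,0,1]]'
python3 st.py
python3 -m inch '[[0,0,0.01,0,0,0,1],[0,0,0.013,0,0,0,1],[0,0,0.013,0,0,0,1]]'
python3 st.py
```

```text
t: 12.32
ee_pos: [486.3, -121.9, 189.6]
orientation: [2.513, 1.186, 0.626]
ft_force: [-20.1, 4.5, 22.8]
width: 35.9
grasp_force: 38.7
tool F [ -1.9  -6.  -30. ] tool M [ 1.69 -0.88  0.  ] h -58.0 lat [0.7 0.3] dw deg [-0.4  0.1 30. ] q6 -0.0 t 12.325
t: 12.7
ee_pos: [486.5, -121.9, 189.5]
orientation: [2.512, 1.186, 0.628]
ft_force: [-43.9, 6.7, 58.7]
width: 35.7
grasp_force: 53.5
tool F [ -4.3  -7.4 -73.1] tool M [ 2.65 -1.33 -0.08] h -58.3 lat [0.8 0.4] dw deg [-0.5  0.2 30. ] q6 -0.01 t 12.7
```

Firm stop. With the TCP on the hub disc (63 mm above the mouth), the mouth height works out at 189.5 − 54.6 ≈ 135 mm, which is the collar face. Relax the pressure, release and retreat along the axis.

```bash
python3 -m inch '[[0,0,-0.02,0,0,0,1],[0,0,-0.026,0,0,0,1],[0,0,-0.026,0,0,0,1]]'
python3 st.py
python3 -m inch '[[0,0,0,0,0,0,-1],[0,0,0,0,0,0,-1],[0,0,0,0,0,0,-1],[0,0,0,0,0,0,-1],[0,0,0,0,0,0,-1],[0,0,0,0,0,0,-1]]'
python3 -m inch '[[0,0,-0.2,0,0,0,-1],[0,0,-0.45,0,0,0,-1],[0,0,-0.7,0,0,0,-1],[0,0,-0.95,0,0,0,-1],[0,0,-0.95,0,0,0,-1]]'
python3 - <<'E'
from go import *
t,s=cam('top'),cam('scene');A=[ctrl.get_image(n)[...,::-1].copy() for n in('top','scene')]
P=[]
for c,I,n in((t,A[0],'top'),(s,A[1],'scene')):
    col=tip-52*n1;q=proj(c,[col+109*n1,col+58*n1]);print(n,q.round(1))
    m=red(I[...,::-1]);k,l,st,ce=cv2.connectedComponentsWithStats(m)
    j=min(range(1,k),key=lambda j:np.hypot(*(ce[j]-q[1])) if st[j,4]>200 else 1e9)
    cn=max(cv2.findContours((l==j).astype(np.uint8),0,1)[0],key=len);e=cv2.fitEllipse(cv2.convexHull(cn));print(e);P.append(e[0])
    x,y=np.int32(q[1]);cv2.imwrite(f'pics/f_{n}.png',I);P.append(cv2.resize(I[y-50:y+50,x-50:x+50],(400,400)))
x,r=tri([t,s],[P[0],P[2]]);print(x,r,'height along axis',(x-col)@n1)
cv2.imwrite('pics/c5.png',np.hstack([P[1],P[3]]))
E
```

```text
t: 13.08
ee_pos: [486.0, -122.3, 189.9]
orientation: [2.514, 1.186, 0.625]
ft_force: [0.0, 0.1, -6.3]
width: 35.9
grasp_force: 47.6
tool F [-1.5 -2.8  5.4] tool M [ 0.74 -0.55 -0.08] h -57.7 lat [0.3 0.3] dw deg [-0.3  0.1 30. ] q6 0.0 t 13.075
t: 13.82
ee_pos: [485.9, -122.2, 190.1]
orientation: [2.514, 1.186, 0.625]
ft_force: [-0.2, 0.3, -0.2]
width: 87.6
grasp_force: 0.0
t: 14.45
ee_pos: [415.2, -111.7, 315.7]
orientation: [2.509, 1.183, 0.629]
ft_force: [1.1, -0.0, 0.7]
width: 87.6
grasp_force: 0.0
top [[400.4 244.1]
 [397.5 231.4]]
((397.48651123046875, 231.22962951660156), (66.5034408569336, 78.3909683227539), 84.62297058105469)
scene [[227.  181.1]
 [237.  203.5]]
((235.956298828125, 193.63328552246094), (43.58631134033203, 81.17391204833984), 64.49433898925781)
[ 487.45313578 -117.67323749  210.65706717] [1.2, 1.2] height along axis 80.88276228671327
```

View pics/c5.png

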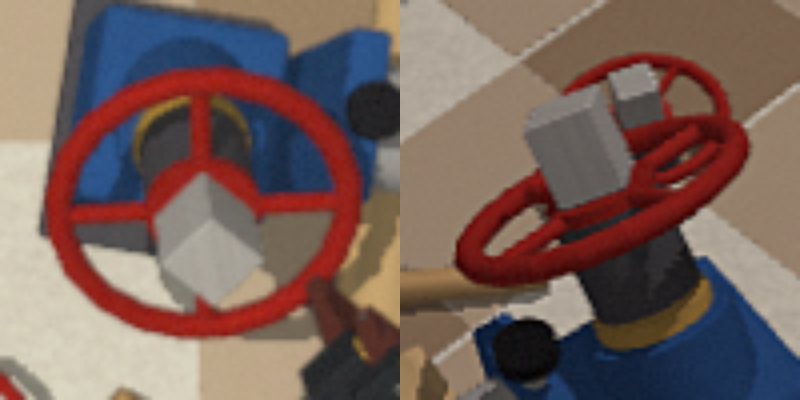

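The scene crop shows the hub sitting flush on the brass collar. The rim centre is at about (237.5,204.5) against a predicted (237,203.5), and the top view agrees at (397.5,231.2) vs (397.5,231.4). The fitted height of 81 mm is not a real reading, because the rim's mask merged with the small wheel behind it. The gripper is clear.

```bash
python3 -c "
from workcell import ctrl
print(ctrl.close_job())"
```

```text
the job is handed in; nothing more can be done
None
```

The handwheel is meshed and fully home against the brass collar, the gripper has let go and is clear, the arm went nowhere near the pot, and the job was handed in at about 14.6 s.

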